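# Rock the oil stone into its spring-jaw bench dock

## Robot

A 7-joint arm with a two-finger parallel gripper is mounted at the origin on a cart in front of the work surface, level with it; the furniture and walls round the work are solid. World frame = base frame: x ahead of the robot, y to its left, z up, the work surface at z = 0. Lengths are in mm, angles in rad, forces in N, time in s.
With the tool pointing down it reaches from about 425 to 1025 mm from the base axis. Payload 9.4 kg.
Tool frame: the origin (TCP) lies at the very end of the fingers, on their centre line; the grasp point (between the pads) lies 19 mm behind it; z points along the fingers, y is the line along which they close (so a half turn about z gives the same grasp; the last joint's range is limited). The gripper opens to 85 mm and grips with 20 to 120 N. Pads are 22 mm wide; open, the fingers measure 114 mm over their backs; the gripper's body (76 mm by 85 mm) begins 54 mm behind the grasp point. The pads swing forward as they close: fully open they stand 13 mm farther back than shut.
Start: joints at [-1.399, 0.599, -0.003, 1.599, 0.002, 0.943, -0.08], TCP at [178.53, 702.674, 210.875] pointing down, gripper open.
Joint ranges: [-2.57, 2.57], [-0.35, 1.97], [-1.29, 1.29], [0.11, 2.56], [-1.05, 4.19], [0.11, 1.86], [-2.63, 2.63]. Speed limits (rad/s): [2.22, 2.22, 3.01, 3.01, 3.14, 3.14, 3.14].

## Interface

Orientations are given as a unit quaternion [w, x, y, z].
In Python, from workcell import env, eyes, models gives the robot as it stands. The module is installed in compiled form; this text tells all that it offers.
- The arm moves only by the shell command python3 -m pendant 'ROWS' [FORCE]. ROWS is JSON, a list of rows, each a list of 5 numbers: the shift along the tool's x, y, z in m, then the turn about the tool's z in rad, then the closure, from -1 (fully open) to 1 (shut), so that 0 is half open. In form: [[x, y, z, spin, gripper], ...]. A call has 1 to 8 rows; each row is the pose to reach, as a shift and turn from the pose commanded when the call began, along the tool's axes at that moment; what a row does not reach only later rows make up. A row lasts 1/12 s, in which the tool goes at most 41.7 mm and 7.16 degrees, less where a joint would pass 70% of its speed; a pose out of reach is approached as far as the arm can. A call with a gripper value outside its range is refused whole. The fingers move at their own pace and stop on an object; FORCE is the grip in N (left out, the last holds). Time passes only in rows, so rows that repeat a pose let the fingers close. It gives the time, the measured TCP pose, the force, the opening and the grip force at its end, in the units of the state.
- env.sense(): the state, without advancing time (a new reading comes with each control period).
- eyes.grab_frame(name): name is "scene" or "top"; returns a dict with "image" (400x640x3 uint8, red, green, blue), "intrinsics" (3x3 intrinsics, pixels), "world_from_camera" (4x4, takes a point from camera to world coordinates). Camera axes: x right, y down, z forward; pixel columns grow to the right and rows downward; lengths in mm; the calibration is good to about 2 mm. A picture is of the moment at which its call begins. There is no depth.
- env.job_done(): hands the job in; it is judged then, once.
Trained networks look in a picture, given as the dict that the camera call returned (one of the last four; its "shot" number tells which), for a name from the list of things; names that differ only in an ending like _2 or _b are one class to them, and where a whole thing is asked for, a point or a joint stands for the part that bears it (a point fixed in the world has none). Each returns a list of dicts, best first, with "confidence" (0 to 1); they miss things now and then, are a little off and sometimes report something else, mostly with a low value. They report only what shows in the picture. A call takes as long as a camera call.
- models.trace(picture, target): "region" (400x640 bool, what is visible of it) and "box" ([left, top, right, bottom] in pixels, round what is visible of it).
The state is a dict: "time": time; "qpos": joint angles; "dq": joint speeds; "effort": joint torques, N m; "eef_pos": TCP position; "tcp_rot": TCP orientation; "force": force on the tool from outside, world axes, zero at the start; "ft_torque": the same for the moment, N m; "width": finger opening in mm; "finger_force": force on a finger pad.
Only numpy, scipy, OpenCV 4.12 (cv2) and the standard library are available. Lean on these libraries where they do the work, as an engineer would, in place of code of your own. Each camera call takes 0.05 s, during which the arm holds its last target. There are 200 camera calls.

## Task

Set up for sharpening: put the oil stone, stone side up, into the wooden dock on the bench. Tuck one end of its base under the lip of the spring jaw, push the jaw back and rock the other end down behind the fixed stop until the base lies flat on the floor of the pocket, held lengthwise between jaw and stop. Do not knock over the oil can.

Things in the scene. Friction and masses are not known exactly. Their poses are not given: they have to be found in the camera images.
- oil_stone: oil stone, loose (about 0.42 kg): dark grey stone 50 x 164 mm, 18 mm high, glued centrally on a dark brown wooden base 62 x 190 mm, 14 mm high, which stands out 6 mm along the sides and 13 mm at the ends; 32 mm high in all. Origin: centre of its underside; x across, y along its length, z up through the stone. Either end may go under the jaw. Grip the stone's 50 mm width above the base.
- dock: stone dock, fixed: brown wooden board 290 x 96 x 12 mm with a pocket on top. Origin on the bench under the pocket's middle; x along it to the fixed stop, y across, z up. Board from x = -173 to +117 mm. The steel spring jaw is at the -x end, away from the robot; behind it a dark steel housing, x -170 to -150 mm, top at z = 38 mm. Seated, the stone's origin is at (0, 0, 12) mm, its length along x.
- pocket (a point): middle of the pocket's floor (the board's top), 12 mm above the dock's origin, axes as the dock's. Light wooden side rails from x = -70 to +95 mm have inner faces at y = +-32.5 mm, 6 mm high above the floor, then bevelled outwards at 45 degrees up to 10 mm above the floor.
- stop_face (a point): foot of the inner face of the light wooden fixed stop, at dock x = +95 mm on the pocket's floor; axes as the dock's. The face is 6 mm high, then bevelled outwards at 45 degrees up to 10 mm above the floor; open above, no lip.
- jaw (a joint): spring jaw travel: 0 relaxed, grows as it is pushed back along the dock's -x, to 0.011 m at its hard stop. Spring force towards the pocket 4 N at 0, 9.5 N fully back (0.5 N per mm). The face, 62 mm wide, is at dock x = -91 mm relaxed, -95 mm (0.004) with the stone seated, -102 mm fully back. Its lip reaches so far over the pocket that the stone never goes in flat.
- jaw_lip (a point): middle of the lower edge of the jaw's lip, moving with the jaw: 8 mm from the jaw's face over the pocket, 18 mm above the pocket's floor. The lip is 7 mm thick (top 25 mm above the floor). Axes as the dock's.
- oil_can: bystander: brass oil can, 67 mm across, 150 mm tall to the tip of its spout, standing loose on the bench; origin at the centre of its underside, z up

How it is judged (in metres and radians):
At the end, for the whole second after the job is handed in: The oil stone lies stone side up and flat on the pocket's floor (within 2 mm in height and 0.03 rad of level), along the pocket (within 0.05 rad) and centred in it (within 4 mm each way), with the jaw resting on its end (jaw travel between 1.5 and 7 mm), and is at rest (x of oil_stone in the frame of pocket between -0.004 and 0.004 m and y of oil_stone in the frame of pocket between -0.004 and 0.004 m and z of oil_stone in the frame of pocket between -0.002 and 0.002 m and angle between oil_stone's own z axis and vertical below 0.03 rad and angle between the y axis of oil_stone and the x axis of dock, either way round below 0.05 rad and value of joint jaw between 0.0015 and 0.007 m and linear speed of oil_stone below 0.01 m/s); the robot touches nothing.
It fails at once if the oil can is knocked over (angle between oil_can's own z axis and vertical above 0.6 rad).
It also fails if it takes over 42 s, if anything falls off the work surface, if the arm or the gripper's body presses on something with over 40 N, if the wrist force passes 120 N, or if a joint passes its speed limit or range.

## Working session

There is one attempt and no reset: what is moved stays moved. The work goes in short steps, Python scripts to look and compute and a shell command to move; the robot and the scene stay as the last step left them, time stands still between calls to the robot, and variables do not carry over. Pictures are saved under pics/ and viewed, at most 10 in all, crops included, and the job is handed in when it is done.

```bash
mkdir -p pics; cat > h.py <<'E'
import numpy as np, cv2
from workcell import env, eyes, models
def ray(f,u,v):
    T=np.array(f["world_from_camera"]);K=np.array(f["intrinsics"])
    d=T[:3,:3]@np.linalg.solve(K,[u,v,1.]);return T[:3,3],d
def at(f,u,v,z):
    o,d=ray(f,u,v);return o+d*(z-o[2])/d[2]
def proj(f,P):
    T=np.array(f["world_from_camera"]);K=np.array(f["intrinsics"])
    p=K@(T[:3,:3].T@(np.array(P,float)-T[:3,3]));return p[:2]/p[2]
E
python3 - <<'E'
from h import *
s=env.sense();print({k:np.round(v,3) for k,v in s.items()})
for n in("scene","top"):
    f=eyes.grab_frame(n);cv2.imwrite(f"pics/{n}0.png",f["image"][:,:,::-1])
    print(n,np.round(f["intrinsics"],1).tolist(),np.round(f["world_from_camera"],3).tolist())
    for t in("oil_stone","dock","jaw","oil_can"):
        for r in models.trace(f,t)[:2]:
            m=r["region"].astype(np.uint8);q=cv2.minAreaRect(cv2.findNonZero(m))
            print(t,round(r["confidence"],2),r["box"],m.sum(),[np.round(x,1) for x in q])
E
```

```text
{'time': np.float64(0.0), 'qpos': array([-1.399,  0.6  , -0.003,  1.6  ,  0.002,  0.943, -0.08 ]), 'dq': array([ 0.001,  0.002,  0.   ,  0.   , -0.002, -0.003,  0.   ]), 'effort': array([ 1.0000e-03, -7.7643e+01,  1.5650e+00, -2.5801e+01,  1.2000e-02,
        9.0000e-03,  0.0000e+00]), 'eef_pos': array([178.431, 702.188, 210.005]), 'tcp_rot': array([-0.   ,  0.124,  0.992, -0.001]), 'force': array([ 0.066, -0.19 , -0.053]), 'ft_torque': array([ 0.006, -0.012,  0.001]), 'finger_force': np.float64(0.0), 'width': np.float64(85.422)}
scene [[405.2, 0.0, 325.4], [0.0, 405.2, 202.7], [0.0, 0.0, 1.0]] [[0.898, -0.329, 0.293, 265.779], [-0.44, -0.65, 0.619, -590.162], [-0.013, -0.685, -0.728, 679.85], [0.0, 0.0, 0.0, 1.0]]
oil_stone 0.77 [305.1, 252.7, 401.2, 322.7] 3065 [array([354.4, 288.3]), array([34. , 96.2]), np.float64(63.4)]
dock 0.82 [261.6, 166.9, 390.9, 222.6] 4525 [array([326.3, 194.6]), array([ 37.5, 130.1]), np.float64(80.2)]
jaw 0.74 [344.2, 175.7, 364.5, 201.8] 328 [array([356.1, 185.3]), array([25.9, 13.9]), np.float64(71.6)]
oil_can 0.83 [237.6, 120.9, 265.8, 181.1] 892 [array([248.4, 152.4]), array([57.7, 27.6]), np.float64(76.0)]
top [[478.7, 0.0, 325.9], [0.0, 478.7, 197.0], [0.0, 0.0, 1.0]] [[0.029, -0.998, 0.058, 472.771], [-0.999, -0.027, 0.033, -83.87], [-0.031, -0.058, -0.998, 944.179], [0.0, 0.0, 0.0, 1.0]]
oil_stone 0.87 [405.3, 171.4, 439.6, 271.3] 3125 [array([422.4, 219.1]), array([99.2, 33.9]), np.float64(87.5)]
oil_stone 0.55 [255.2, 110.0, 344.7, 264.2] 7456 [array([296.7, 187.8]), array([ 50.6, 151.1]), np.float64(16.4)]
dock 0.62 [256.0, 112.2, 341.3, 262.1] 7179 [array([296.8, 187.2]), array([ 50. , 149.6]), np.float64(15.9)]
jaw 0.98 [291.5, 142.9, 322.3, 164.4] 548 [array([306.9, 152. ]), array([33. , 17.3]), np.float64(15.9)]
oil_can 0.77 [192.3, 236.2, 231.7, 268.8] 1132 [array([210.5, 249. ]), array([34., 39.]), np.float64(90.0)]
```

```bash
python3 - <<'E'
import cv2,numpy as np
a=cv2.imread("pics/top0.png")[90:290,170:470];cv2.imwrite("pics/top0c.png",cv2.resize(a,None,fx=2.66,fy=2.66,interpolation=2))
a=cv2.imread("pics/scene0.png")[100:340,220:440];cv2.imwrite("pics/scene0c.png",cv2.resize(a,None,fx=2.5,fy=2.5,interpolation=2))
E
```

```text
(no output)
```

View pics/top0c.png

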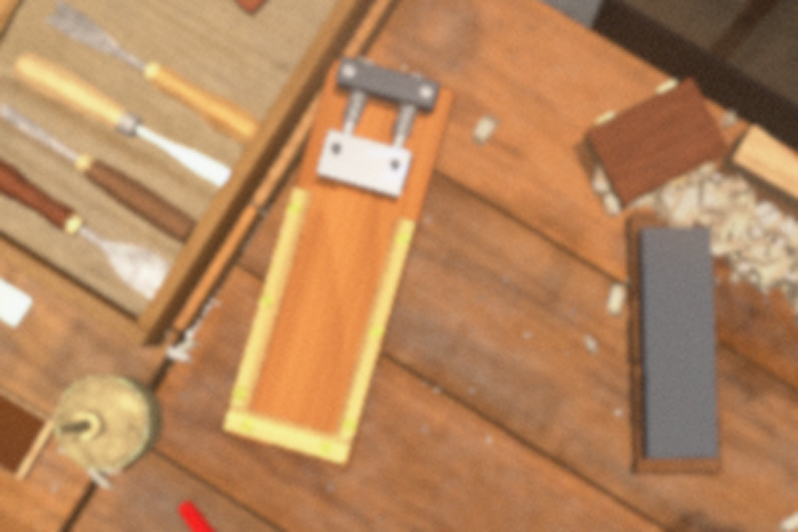

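View pics/scene0c.png

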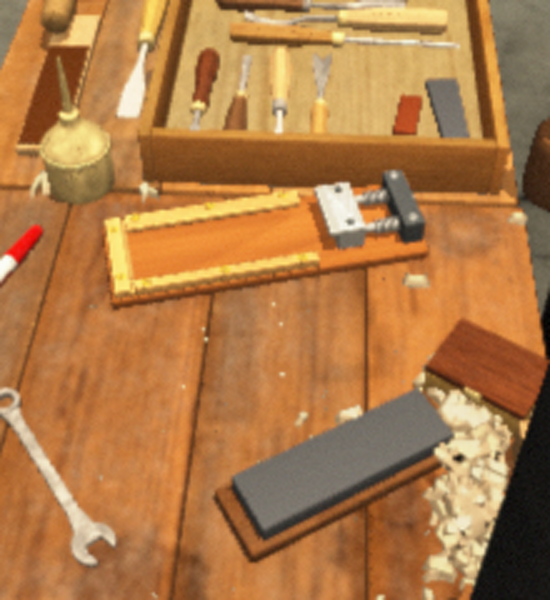

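The top view shows the dock with its jaw at the far end (crop 365,160), the stop near (290,440), the stone on the right at (675,345), and the oil can at (105,425). The scene view agrees. The top camera's second oil_stone hit (0.55) is really the dock. Next I fit both models to the masks.

```bash
cat >> h.py <<'E'
from scipy.optimize import minimize
def box(x0,x1,y0,y1,z0,z1): return np.array([[x,y,z] for x in(x0,x1) for y in(y0,y1) for z in(z0,z1)],float)
DOCK=[box(-173,117,-48,48,0,12),box(-70,117,-48,48,12,17),box(-102,-83,-31,31,30,37),box(-170,-150,-31,31,12,38)]
STONE=[box(-31,31,-95,95,0,14),box(-25,25,-82,82,14,32)]
def place(B,p,z=0):
    c,s=np.cos(p[2]),np.sin(p[2]);R=np.array([[c,-s,0],[s,c,0],[0,0,1]]);return B@R.T+[p[0],p[1],z]
def render(f,M,p,z=0,S=4):
    T=np.array(f["world_from_camera"]);K=np.array(f["intrinsics"]);m=np.zeros((400*S,640*S),np.uint8)
    for B in M:
        P=(place(B,p,z)-T[:3,3])@T[:3,:3]@K.T;q=(P[:,:2]/P[:,2:]+.5)*S
        cv2.fillConvexPoly(m,cv2.convexHull(np.round(q*16).astype(np.int32)),1,shift=4)
    return m.reshape(400,S,640,S).mean((1,3))
def fit(f,reg,M,p0,z=0):
    g=cv2.GaussianBlur(reg.astype(np.float32),(0,0),1)
    c=lambda p:np.abs(cv2.GaussianBlur(render(f,M,[p[0],p[1],p[2]/100],z).astype(np.float32),(0,0),1)-g).sum()
    r=minimize(c,[p0[0],p0[1],p0[2]*100],method="Nelder-Mead",options=dict(initial_simplex=np.array([p0*np.array([1,1,100])+d for d in([0,0,0],[8,0,0],[0,8,0],[0,0,6])]),maxiter=120))
    return r.x*[1,1,.01],r.fun/reg.sum()
E
cat > m.py <<'E'
from h import *
fs={n:eyes.grab_frame(n) for n in("top","scene")}
f=fs["top"];k=at(f,417,218,20);a=at(f,437,180,32);print("can",np.round(at(f,*np.mean([[192,236],[231,268]],0),60)))
d0=at(f,302,150,30);d1=at(f,278,260,15);print(d0,d1)
v=d1-d0
for n,f in fs.items():
    for t,M,p0 in(("oil_stone",STONE,np.array([k[0],k[1],0.])),("dock",DOCK,np.array([*(d0+v*.45)[:2],np.arctan2(v[1],v[0])]))):
        r=models.trace(f,t)[0];p,e=fit(f,r["region"],M,p0)
        if t=="oil_stone":
            p1,e1=p,e
        print(n,t,np.round(p,3),round(e,3))
        im=f["image"][:,:,::-1].copy()
        im=im if t=="oil_stone" else last
        for B in M:
            for q in place(B,p): u=proj(f,q);cv2.circle(im,tuple(np.round(u*16).astype(int)),16,(255,255,0),-1,shift=4)
        last=im
    c=last[90:290,250:450] if n=="top" else last[150:340,250:420]
    cv2.imwrite(f"pics/fit_{n}.png",cv2.resize(c,(600,600) if n=="top" else (536,600),interpolation=2))
E
python3 m.py
```

```text
can [416. 154.  60.]
[615.00502446  -4.91835623  30.        ] [401.71888156  36.03050206  15.        ]
top oil_stone [ 488.136 -241.345   -1.537] 0.063
top dock [516.245  10.653   2.897] 0.037
scene oil_stone [ 492.179 -244.475   -1.526] 0.069
scene dock [518.705  11.668   2.889] 0.03
```

View pics/fit_top.png

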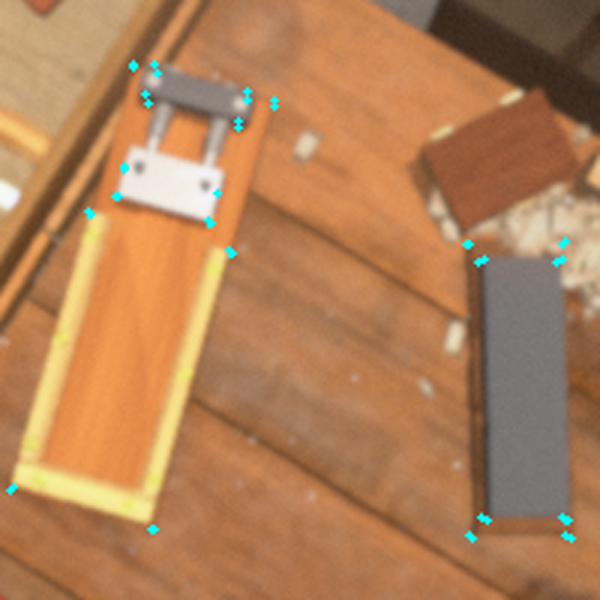

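View pics/fit_scene.png

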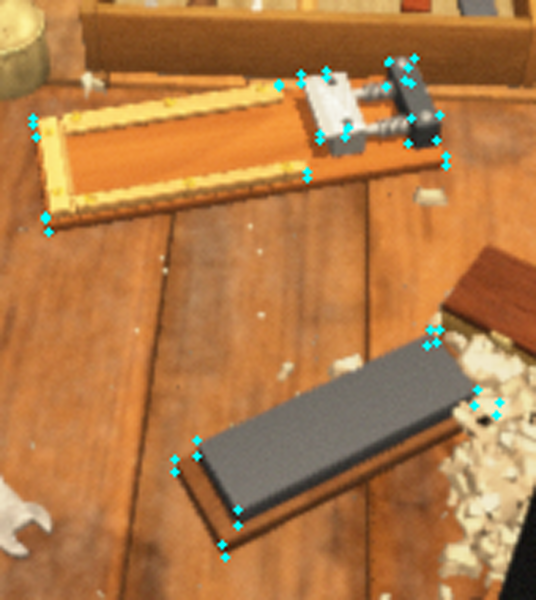

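Both overlays sit on the edges: stone in the top picture at crop (470-570, 245-535), dock corners at (12,490) and (152,530). I take stone ≈ (490,-243) with its long axis at 0.038 rad, and dock ≈ (517.5,11.2) with yaw 2.893. The tool's x already runs along the dock's x. Moving off now.

```bash
python3 -m pendant '[[-0.4,-0.364,0,0,-1],[-0.4,-0.364,0,0,-1],[-0.4,-0.364,0,0,-1],[-0.4,-0.364,0,0,-1],[-0.4,-0.364,0,0,-1],[-0.4,-0.364,0,0,-1],[-0.4,-0.364,0,0,-1],[-0.4,-0.364,0,0,-1]]' 40
cat > d.py <<'E'
import sys
from h import *
s=env.sense();w,x,y,z=s["tcp_rot"];from scipy.spatial.transform import Rotation as Q
R=Q.from_quat([x,y,z,w]).as_matrix();print("t",s["time"],"pos",np.round(s["eef_pos"],1),"xang",round(np.arctan2(R[1,0],R[0,0])%6.2832,4),"F",np.round(s["force"],1),"w",round(s["width"],1))
if len(sys.argv)>3: print("shift",np.round(R.T@(np.array(sys.argv[1:4],float)-s["eef_pos"])/1000,4))
E
python3 d.py 480 250 210;python3 d.py 450 -244.5 210
```

```text
time: 1.47
eef_pos: [363.1, 422.9, 211.2]
tcp_rot: [0.0, 0.124, 0.992, 0.0]
force: [2.2, 0.8, 0.5]
width: 85.1
finger_force: 0.0
t 1.4667 pos [363.1 422.9 211.2] xang 2.893 F [2.2 0.8 0.5] w 85.1
shift [-0.1558 -0.1388  0.0012]
t 1.4667 pos [363.1 422.9 211.2] xang 2.893 F [2.2 0.8 0.5] w 85.1
shift [-0.2484 -0.6255  0.0009]
```

```bash
python3 -m pendant '[[-0.156,-0.139,0,0,-1],[-0.156,-0.139,0,0,-1],[-0.156,-0.139,0,0,-1],[-0.156,-0.139,0,0,-1],[-0.156,-0.139,0,0,-1],[-0.25,-0.625,0,0,-1],[-0.25,-0.625,0,0,-1],[-0.25,-0.625,0,0,-1]]' >/dev/null
python3 -m pendant '[[-0.08,-0.365,0,-0.287,-1],[-0.08,-0.365,0,-0.287,-1],[-0.08,-0.365,0,-0.287,-1],[-0.08,-0.365,0,-0.287,-1],[-0.08,-0.365,0,-0.287,-1],[-0.08,-0.365,0,-0.287,-1],[-0.08,-0.365,0,-0.287,-1],[-0.08,-0.365,0,-0.287,-1]]' >/dev/null
python3 d.py 450 -244.5 120
```

```text
t 2.8 pos [ 460.6 -203.4  211.3] xang 3.1799 F [ 1.2 -0.1 -0.3] w 85.3
shift [ 0.0123 -0.0407  0.0913]
```

```bash
python3 -m pendant '[[0.012,-0.041,0.05,0,-1],[0.012,-0.041,0.1,0,-1],[0.012,-0.041,0.13,0,-1],[0.012,-0.041,0.16,0,-1],[0.012,-0.041,0.18,0,-1],[0.012,-0.041,0.194,0,-1],[0.012,-0.041,0.194,0,-1],[0.012,-0.041,0.194,0,-1]]'
python3 d.py 450 -244.5 17
```

```text
time: 3.47
eef_pos: [450.3, -242.6, 16.5]
tcp_rot: [-0.001, -0.019, 1.0, 0.0]
force: [-0.2, 0.5, 0.6]
width: 85.2
finger_force: 0.0
t 3.4667 pos [ 450.3 -242.6   16.5] xang 3.1798 F [-0.2  0.5  0.6] w 85.2
shift [ 0.0004 -0.0019 -0.0005]
```

```bash
python3 -m pendant '[[0,0,0,0,0],[0,0,0,0,0.3],[0,0,0,0,0.6],[0,0,0,0,0.6],[0,0,0,0,0.6],[0,0,0,0,0.6],[0,0,0,0,0.6],[0,0,0,0,0.6]]' 30
python3 d.py
```

```text
time: 4.13
eef_pos: [450.6, -242.7, 17.0]
tcp_rot: [0.0, -0.019, 1.0, -0.0]
force: [-0.2, -0.4, -0.1]
width: 17.3
finger_force: 0.0
t 4.1333 pos [ 450.6 -242.7   17. ] xang 3.1799 F [-0.2 -0.4 -0.1] w 17.3
```

```bash
python3 - <<'E'
from h import *
a=[]
for n,b in(("top",(330,530,110,310)),("scene",(260,460,200,400))):
    f=eyes.grab_frame(n);a.append(cv2.resize(f["image"][b[2]:b[3],b[0]:b[1],::-1],(400,400),interpolation=2))
cv2.imwrite("pics/g1.png",np.hstack(a));print(env.sense()["width"])
E
```

```text
16.744778285308442
```

View pics/g1.png

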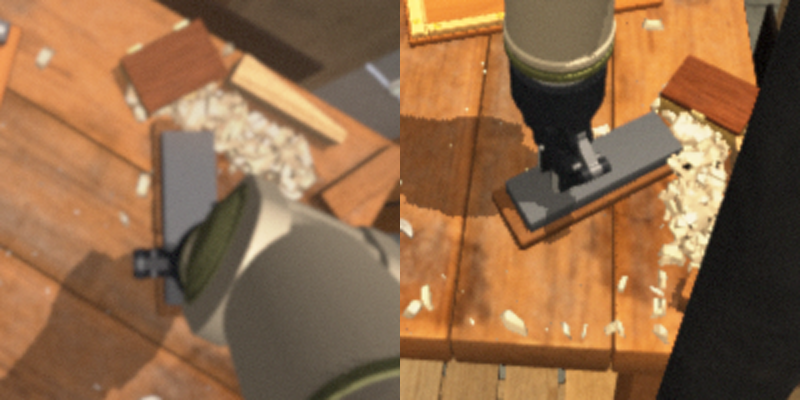

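```bash
python3 - <<'E'
from h import *
s=env.sense();p=s["eef_pos"];a=[]
for n,b in(("top",(370,470,170,270)),("scene",(290,390,240,340))):
    f=eyes.grab_frame(n);im=f["image"][:,:,::-1].copy()
    im=cv2.resize(im[b[2]:b[3],b[0]:b[1]],(400,400),interpolation=2)
    for dz,c in((0,(0,0,255)),(19,(0,255,0)),(73,(255,0,0))):
        u=proj(f,p+[0,0,dz]);cv2.circle(im,(int((u[0]-b[0]+.5)*4),int((u[1]-b[2]+.5)*4)),3,c,-1)
    a.append(im)
    r=models.trace(f,"oil_stone")[0];pp=[490,-243,-1.532]
    print(n,r["box"],fit(f,r["region"],STONE,np.array(pp)))
cv2.imwrite("pics/g2.png",np.hstack(a))
E
```

```text
top [406.9, 170.9, 438.5, 269.8] (array([ 488.7182859 , -240.33305966,   -1.55127158]), np.float64(0.7197150428302593))
scene [307.8, 254.4, 402.0, 323.6] (array([ 491.34576446, -244.66145054,   -1.51702966]), np.float64(0.2788290140983531))
```

View pics/g2.png

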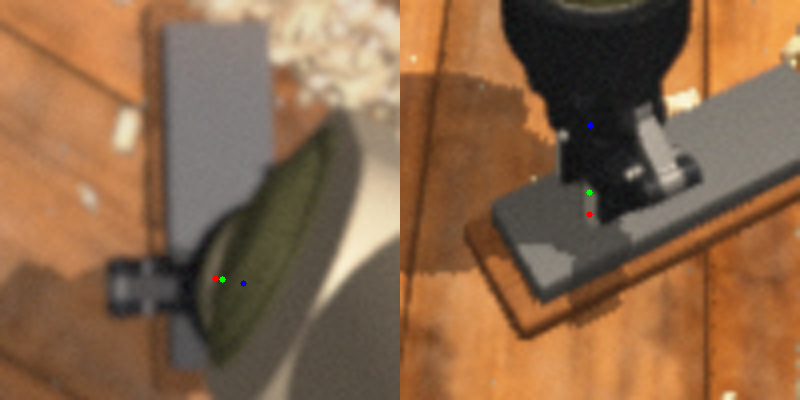

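The fingers closed to the commanded 17 mm without contact, so their tips must be above the stone's top (tips near crop (605,222) in the right half). The stone has not moved. I probe downward gently to calibrate the tip height.

```bash
for i in 1 ; do python3 -m pendant '[[0,0,0.001,0,0.6],[0,0,0.002,0,0.6]]' | egrep 'eef|force|width'; python3 -m pendant '[[0,0,0.001,0,0.6],[0,0,0.002,0,0.6]]' | egrep 'eef|force|width'; done
```

```text
eef_pos: [450.5, -242.7, 14.8]
force: [-0.9, -0.5, -0.1]
width: 17.3
finger_force: 0.0
eef_pos: [450.5, -242.7, 12.7]
force: [-0.4, -0.5, -0.6]
width: 16.9
finger_force: 0.0
```

```bash
for i in 1 ; do python3 -m pendant '[[0,0,0.001,0,0.6],[0,0,0.002,0,0.6]]' | egrep 'eef|force'; python3 -m pendant '[[0,0,-0.04,0,0.6],[0,0,-0.08,0,0.6],[0,0,-0.12,0,0.6],[0,0,-0.12,0,0.6]]' | egrep 'eef|force|width'; done
python3 - <<'E'
from h import *
s=env.sense();p=s["eef_pos"];a=[]
for n,b in(("top",(370,470,170,270)),("scene",(290,390,220,320))):
    f=eyes.grab_frame(n);im=f["image"][:,:,::-1].copy()
    im=cv2.resize(im[b[2]:b[3],b[0]:b[1]],(400,400),interpolation=2)
    for dz,c in((0,(0,0,255)),(19,(0,255,0)),(73,(255,0,0))):
        u=proj(f,p+[0,0,dz]);cv2.circle(im,(int((u[0]-b[0]+.5)*4),int((u[1]-b[2]+.5)*4)),3,c,-1)
    a.append(im)
cv2.imwrite("pics/g3.png",np.hstack(a))
E
```

```text
eef_pos: [450.5, -242.7, 11.3]
force: [-3.1, 1.5, 30.2]
finger_force: 14.8
eef_pos: [453.0, -244.1, 136.9]
force: [0.7, -0.3, -0.2]
width: 17.1
finger_force: 0.0
```

View pics/g3.png

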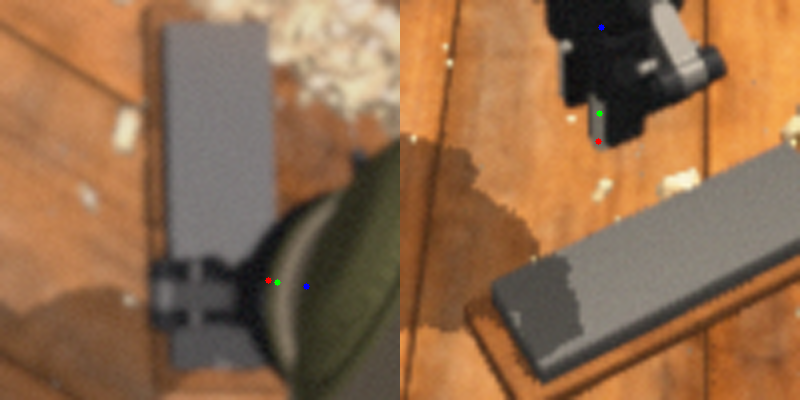

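Contact with the stone's top comes at a reported TCP height of about 12 mm, and the picture also puts the fingertip (crop (618,145)) higher than the projected TCP (598,142). So the tips are really about 20 mm above the reported TCP. I correct the grasp height for that: open, then descend deeper with force checks.

```bash
python3 -m pendant '[[0.003,0,0.04,0,-1],[0.003,0,0.06,0,-1],[0.003,0,0.08,0,-1],[0.003,0,0.1,0,-1],[0.003,0,0.11,0,-1],[0.003,0,0.115,0,-1],[0.003,0,0.12,0,-1],[0.003,0,0.122,0,-1]]' | egrep 'eef|force|width'
python3 -m pendant '[[0,0,0.005,0,-1],[0,0,0.009,0,-1],[0,0,0.013,0,-1],[0,0,0.016,0,-1],[0,0,0.018,0,-1],[0,0,0.018,0,-1]]' | egrep 'eef|force|width'
```

```text
eef_pos: [447.3, -242.7, 8.4]
force: [-0.4, -0.5, -0.0]
width: 85.4
finger_force: 0.0
eef_pos: [447.4, -242.7, -9.4]
force: [0.4, 0.3, 0.1]
width: 85.5
finger_force: 0.0
```

```bash
python3 -m pendant '[[0,0,-0.005,0,-1],[0,0,-0.005,0,-0.2],[0,0,-0.005,0,0.1],[0,0,-0.005,0,0.3],[0,0,-0.005,0,0.3],[0,0,-0.005,0,0.3],[0,0,-0.005,0,0.3],[0,0,-0.005,0,0.3]]' 30 | egrep 'eef|force|width'; python3 d.py
```

```text
eef_pos: [447.9, -243.3, -3.6]
force: [-0.6, -0.9, 6.6]
width: 49.0
finger_force: 30.4
t 7.2 pos [ 447.9 -243.3   -3.6] xang 3.1788 F [-0.6 -0.9  6.6] w 49.0
```

```bash
python3 -m pendant '[[0,0,-0.01,0,0.3],[0,0,-0.03,0,0.3],[0,0,-0.06,0,0.3],[0,0,-0.09,0,0.3],[0,0,-0.1,0,0.3],[0,0,-0.1,0,0.3]]' | egrep 'eef|force|width'; python3 d.py
python3 - <<'E'
from h import *
f=eyes.grab_frame("scene");cv2.imwrite("pics/l1.png",cv2.resize(f["image"][150:350,260:460,::-1],(600,600),interpolation=2))
E
```

```text
eef_pos: [448.4, -243.2, 98.4]
force: [-0.1, 0.4, -3.1]
width: 48.9
finger_force: 33.2
t 7.7 pos [ 448.4 -243.2   98.4] xang 3.1798 F [-0.1  0.4 -3.1] w 48.9
```

View pics/l1.png

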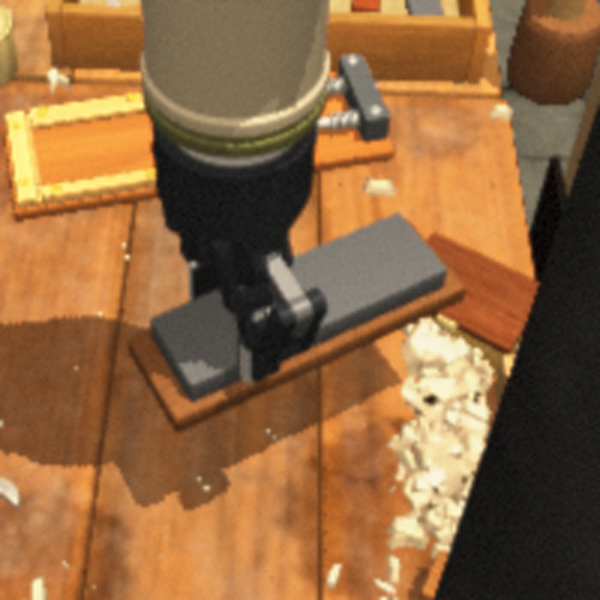

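The stone is held near its robot-side end and lifted about level (crop 130-465, 215-425). Moving it over the dock.

```bash
python3 -m pendant '[[-0.001,0.02,0,0.03,0.3],[-0.004,0.055,0,0.07,0.3],[-0.008,0.09,0,0.11,0.3],[-0.012,0.125,0,0.15,0.3],[-0.016,0.16,0,0.19,0.3],[-0.019,0.195,0,0.23,0.3],[-0.021,0.23,0,0.26,0.3],[-0.021,0.25,0,0.287,0.3]]' >/dev/null; python3 -m pendant '[[-0.003,0.012,0,0,0.3],[-0.005,0.018,0,0,0.3],[-0.005,0.018,0,0,0.3],[-0.005,0.018,0,0,0.3]]' >/dev/null;  python3 d.py 459.4 26 98
cat > hand.py <<'E'
from h import *
import sys
from scipy.spatial.transform import Rotation as Q
from scipy.optimize import minimize
# fit dock-aligned stone in hand: x,y,z,yaw(long axis vs dock x),tilt(+ = jaw end low)
D=np.array([517.5,11.2]);A=2.893
fs={n:eyes.grab_frame(n) for n in("top","scene")};regs={}
for n,f in fs.items():
    r=models.trace(f,"oil_stone")[0];regs[n]=r["region"];print(n,round(r["confidence"],2),np.round(r["box"]))
    t=f["image"][:,:,::-1].copy();cv2.imwrite(f"pics/h_{n}_{sys.argv[1]}.png",t)
np.savez("pics/h_%s.npz"%sys.argv[1],**regs)
E
python3 hand.py a; python3 - <<'E'
import cv2,numpy as np
a=[]
for n,b in(("top",(240,340,120,270)),("scene",(240,420,130,280))):
    im=cv2.imread(f"pics/h_{n}_a.png")[b[2]:b[3],b[0]:b[1]];a.append(cv2.resize(im,None,fx=2.8,fy=2.8,interpolation=2))
cv2.imwrite("pics/l2.png",np.hstack(a))
E
```

```text
t 8.75 pos [468.2  22.9  95.3] xang 2.8923 F [ 0.4 -0.5 -3.2] w 49.1
shift [ 0.0093  0.0008 -0.0027]
top 0.71 [276. 148. 318. 261.]
scene 0.68 [263. 149. 354. 180.]
```

View pics/l2.png

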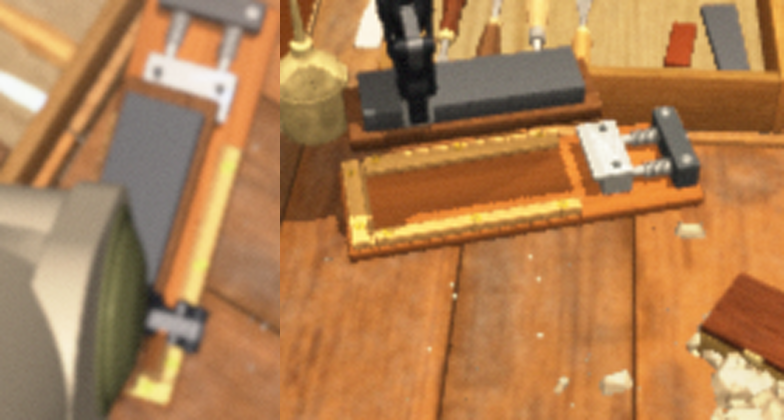

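The stone hangs over the dock: top view (crop 105-215, 95-330), scene view (345-600, 50-145), nearly level. I fit its pose in the hand numerically.

```bash
cat > handfit.py <<'E'
from h import *
import sys
from scipy.spatial.transform import Rotation as Q
D=np.array([517.5,11.2,0]);A=2.893
RD=Q.from_euler("z",A).as_matrix()
S2=[B[:,[1,0,2]] for B in STONE] # long along x
def rend(f,p,S=4):
    T=np.array(f["world_from_camera"]);K=np.array(f["intrinsics"]);m=np.zeros((400*S,640*S),np.uint8)
    R=RD@Q.from_euler("ZY",[p[3],p[4]]).as_matrix();o=D+RD@np.array(p[:3])
    for B in S2:
        P=(B@R.T+o-T[:3,3])@T[:3,:3]@K.T;q=(P[:,:2]/P[:,2:]+.5)*S
        cv2.fillConvexPoly(m,cv2.convexHull(np.round(q*16).astype(np.int32)),1,shift=4)
    return m.reshape(400,S,640,S).mean((1,3)).astype(np.float32)
def handfit(fs,regs,ign,p0):
    G=lambda a:cv2.GaussianBlur(a.astype(np.float32),(0,0),1)
    sc=np.array([1,1,1,.01,.01])
    def c(v):
        return sum((np.abs(G(rend(fs[n],v*sc))-G(regs[n]))*ign[n]).sum() for n in fs)
    v0=np.array(p0)/sc;best=None
    for k in range(2):
        r=minimize(c,v0,method="Nelder-Mead",options=dict(initial_simplex=np.vstack([v0]+[v0+6*e for e in np.eye(5)]),maxiter=300));v0=r.x
    return r.x*sc,r.fun/sum(r_.sum() for r_ in regs.values())
E
python3 - <<'E'
from handfit import *
Z=np.load("pics/h_a.npz");fs={n:eyes.grab_frame(n) for n in("top","scene")}
ig={n:np.ones((400,640),np.float32) for n in fs}
ig["top"][180:,:294]=0;ig["top"][222:]=0
ig["scene"][:,276:299]=0
s=env.sense();e=s["eef_pos"];pd=RD.T@(e-D);print("tcp dock",np.round(pd,1))
for use in(("top","scene"),("top",),("scene",)):
    print(use,[np.round(x,3) for x in handfit({n:fs[n] for n in use},{n:Z[n] for n in use},ig,[pd[0]-42,pd[1],95,0,0])])
E
```

```text
tcp dock [50.8  0.6 96. ]
('top', 'scene') [array([ 8.1320e+00, -1.8610e+00,  9.6114e+01, -2.5000e-02, -6.0000e-03]), np.float64(0.063)]
('top',) [array([ 5.7270e+00, -2.7060e+00,  8.8286e+01, -2.0000e-03, -2.3200e-01]), np.float64(0.026)]
('scene',) [array([ 4.5070e+00, -1.4650e+01,  8.5652e+01,  1.3000e-02, -4.3000e-02]), np.float64(0.049)]
```

```bash
python3 -m pendant '[[0.009,0,0,0,0.3],[0.009,0,0.02,0,0.3],[0.009,0,0.04,0,0.3],[0.009,0,0.055,0,0.3],[0.009,0,0.065,0,0.3],[0.009,0,0.065,0,0.3]]' | egrep 'force|eef'
cat > xy.py <<'E'
from handfit import *
fs={n:eyes.grab_frame(n) for n in("top","scene")}
s=env.sense();pd=RD.T@(s["eef_pos"]-D);print("tcp dock",np.round(pd,1))
own={"top":[516.245,10.653,2.897],"scene":[518.705,11.668,2.889]}
for n,f in fs.items():
    r=models.trace(f,"oil_stone")[0];reg=r["region"].astype(np.float32);ys,xs=np.nonzero(reg)
    ig=np.ones((400,640),np.float32)
    u=proj(f,s["eef_pos"]+[0,0,20])
    if n=="top": # keep the far part of the stone only
        ig[180:,:294]=0;ig[int(u[1])-22:]=0
    else: ig[:,int(u[0])-12:int(u[0])+14]=0
    G=lambda a:cv2.GaussianBlur(a.astype(np.float32),(0,0),1)
    for tilt in(0,-.05):
      c=lambda v:(np.abs(G(rend(f,[v[0],v[1],pd[2]+4,v[2]/100 if n=="top" else 0,tilt]))-G(reg))*ig).sum()
      v0=np.array([pd[0]-42,pd[1],0]);q=minimize(c,v0,method="Nelder-Mead",options=dict(initial_simplex=np.vstack([v0]+[v0+5*e for e in np.eye(3)]),maxiter=150))
      o=RD.T@(np.array([*own[n][:2],0])-D)
      print(n,round(r["confidence"],2),np.round(r["box"]),"tilt",tilt,"xy rel own dock",np.round(q.x[:2]-o[:2],1),"yaw",round(q.x[2]/100,3),round(q.fun/reg.sum(),3))
E
python3 xy.py
```

```text
eef_pos: [458.1, 26.1, 29.5]
force: [-0.2, 0.2, -2.8]
finger_force: 33.2
tcp dock [60.5 -0.  30.9]
top 0.86 [275. 159. 318. 229.] tilt 0 xy rel own dock [19.4 -2.3] yaw -0.016 0.015
top 0.86 [275. 159. 318. 229.] tilt -0.05 xy rel own dock [19.5 -2.9] yaw -0.02 0.014Traceback (most recent call last):
  File "xy.py", line 6, in <module>
    r=models.trace(f,"oil_stone")[0];reg=r["region"].astype(np.float32);ys,xs=np.nonzero(reg)
      ~~~~~~~~~~~~~~~~~~~~~~~~~~~^^^
IndexError: list index out of range
```

The top camera places the stone 2.5 mm off in dock y with a slight yaw. I correct that, then lower until the stop end rests on the stop's top.

```bash
python3 -m pendant '[[-0.001,-0.0025,0,-0.012,0.3],[-0.001,-0.0025,0.004,-0.012,0.3],[-0.001,-0.0025,0.007,-0.012,0.3],[-0.001,-0.0025,0.009,-0.012,0.3],[-0.001,-0.0025,0.01,-0.012,0.3]]' | egrep 'force|eef'; python3 -m pendant '[[0,0,0.001,0,0.3],[0,0,0.002,0,0.3],[0,0,0.002,0,0.3]]' | egrep 'force|eef'; python3 xy.py 2>/dev/null
```

```text
eef_pos: [459.8, 23.7, 20.6]
force: [-0.1, 0.4, -3.6]
finger_force: 33.2
eef_pos: [459.8, 23.6, 18.7]
force: [-0.4, -0.4, -4.0]
finger_force: 33.2
tcp dock [59.   2.2 18.8]
top 0.69 [276. 157. 316. 228.] tilt 0 xy rel own dock [17.3  0.8] yaw 0.014 0.02
top 0.69 [276. 157. 316. 228.] tilt -0.05 xy rel own dock [17.3 -1.5] yaw -0.013 0.013
scene 0.56 [263. 173. 349. 207.] tilt 0 xy rel own dock [15.3  1.6] yaw 0.053 0.082
scene 0.56 [263. 173. 349. 207.] tilt -0.05 xy rel own dock [15.9  2.2] yaw 0.04 0.083
```

```bash
for i in 1; do python3 -m pendant '[[0,0,0.001,0,0.3],[0,0,0.001,0,0.3]]' | egrep 'force: \[|eef'; python3 -m pendant '[[0,0,0.001,0,0.3],[0,0,0.001,0,0.3]]' | egrep 'force: \[|eef';python3 -m pendant '[[0,0,0.001,0,0.3],[0,0,0.001,0,0.3]]' | egrep 'force: \[|eef'; done;python3 -m pendant '[[0,0,0.001,0,0.3],[0,0,0.001,0,0.3]]' | egrep 'force|eef'; python3 xy.py
```

```text
eef_pos: [460.0, 23.6, 17.9]
force: [0.2, -0.9, -1.6]
eef_pos: [460.6, 23.6, 17.0]
force: [1.3, -0.1, 2.2]
eef_pos: [461.2, 23.6, 16.1]
force: [3.7, -0.4, 1.4]
eef_pos: [461.2, 23.6, 15.9]
force: [2.4, -0.3, 18.5]
finger_force: 35.7
tcp dock [57.6  1.8 15.9]
top 0.63 [278. 159. 318. 229.] tilt 0 xy rel own dock [18.3 -0.8] yaw 0.013 0.03
top 0.63 [278. 159. 318. 229.] tilt -0.05 xy rel own dock [18.4 -1.3] yaw 0.008 0.028
scene 0.6 [265. 175. 350. 210.] tilt 0 xy rel own dock [16.4  5. ] yaw 0.006 0.062
scene 0.6 [265. 175. 350. 210.] tilt -0.05 xy rel own dock [16.   3.4] yaw 0.012 0.052
```

Contact came as predicted: the stop end is on the stop's top and the jaw end is on the floor (18 N at TCP z 16). I relieve the press slightly and slide the stone under the lip.

```bash
python3 -m pendant '[[0,0,-0.0007,0,0.3],[-0.003,0,-0.0007,0,0.3],[-0.006,0,-0.0007,0,0.3],[-0.009,0,-0.0007,0,0.3],[-0.012,0,-0.0007,0,0.3]]' | egrep 'force|eef';  python3 -m pendant '[[-0.002,0,0,0,0.3],[-0.004,0,0,0,0.3],[-0.004,0,0,0,0.3]]' | egrep 'force|eef'; python3 xy.py
```

```text
eef_pos: [463.1, 22.3, 15.8]
force: [-17.6, 5.0, 24.5]
finger_force: 36.3
eef_pos: [471.0, 20.4, 15.5]
force: [-9.3, 2.2, 12.8]
finger_force: 35.1
tcp dock [47.4  2.6 15.6]
top 0.95 [280. 158. 319. 254.] tilt 0 xy rel own dock [12.3  0.2] yaw 0.012 0.052
top 0.95 [280. 158. 319. 254.] tilt -0.05 xy rel own dock [12.1  0.5] yaw 0.022 0.05
scene 0.75 [269. 179. 354. 206.] tilt 0 xy rel own dock [8.2 4.7] yaw 0.0 0.123
scene 0.75 [269. 179. 354. 206.] tilt -0.05 xy rel own dock [6.  3.6] yaw 0.014 0.116
```

```bash
cat > jaw.py <<'E'
from h import *
base={"top":(306.9,152.0),"scene":(356.1,185.3)}
for n in base:
    f=eyes.grab_frame(n)
    for r in models.trace(f,"jaw")[:1]:
        q=cv2.minAreaRect(cv2.findNonZero(r["region"].astype(np.uint8)));m=cv2.moments(r["region"].astype(np.uint8),True)
        a=at(f,*q[0],37);b=at(f,*base[n],37);print(n,round(r["confidence"],2),np.round(r["box"],1),np.round(q[1],1),"jaw shift along -x",round((a-b)[:2]@np.array([.969,-.246]),1))
E
python3 jaw.py
```

```text
top 0.63 [288.5 141.5 321.7 165. ] [32.9 16.8] jaw shift along -x -0.1
scene 0.73 [342.8 173.5 365.5 202. ] [28.1 14.5] jaw shift along -x 0.3
```

```bash
python3 -m pendant '[[0,0,-0.001,0,0.3],[0,0,-0.001,0,0.3],[0,0,-0.001,0,0.3]]' | egrep 'force|eef';python3 -m pendant '[[-0.001,0,0,0,0.3],[-0.002,0,0,0,0.3],[-0.002,0,0,0,0.3]]' | egrep 'force|eef'; python3 jaw.py; python3 xy.py
```

```text
eef_pos: [473.3, 20.0, 16.1]
force: [-5.3, 1.0, -3.2]
finger_force: 33.4
eef_pos: [475.6, 19.4, 16.0]
force: [-5.3, 1.3, -3.1]
finger_force: 33.4
top 0.6 [289.  142.3 325.  162.7] [33.  18.2] jaw shift along -x 6.4
scene 0.55 [345.9 171.8 368.3 199.1] [28.1 15.5] jaw shift along -x 4.1
tcp dock [42.6  2.3 16.1]
top 0.83 [281. 155. 318. 253.] tilt 0 xy rel own dock [ 9.3 -0.8] yaw -0.018 0.058
top 0.83 [281. 155. 318. 253.] tilt -0.05 xy rel own dock [ 9.6 -0.7] yaw -0.01 0.055
scene 0.8 [269. 174. 356. 210.] tilt 0 xy rel own dock [1.7 5.8] yaw 0.012 0.08
scene 0.8 [269. 174. 356. 210.] tilt -0.05 xy rel own dock [1.1 4.4] yaw 0.013 0.055
```

```bash
python3 - <<'E'
from h import *
a=[]
for n,b in(("top",(260,330,130,260)),("scene",(255,380,150,240))):
    f=eyes.grab_frame(n);k=590/(b[3]-b[2]) if n=="top" else 3.8
    im=cv2.resize(f["image"][b[2]:b[3],b[0]:b[1],::-1],None,fx=k,fy=k,interpolation=2);a.append(im)
H=590;c=np.zeros((H,sum(x.shape[1] for x in a),3),np.uint8);o=0
for x in a: c[:x.shape[0],o:o+x.shape[1]]=x[:H];o+=x.shape[1]
print(c.shape);cv2.imwrite("pics/l3.png",c[:,:800])
E
```

```text
(590, 793, 3)
```

View pics/l3.png

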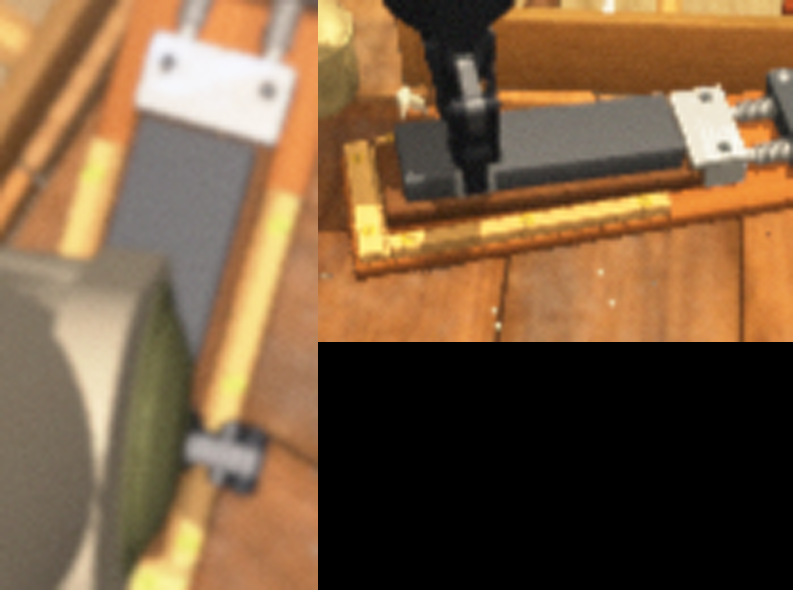

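The base's jaw end is under the lip (left half: jaw plate at (215,85) covers the base's end), the stone is centred between the rails, and the stop end is still up by the stop (right half (390,205)). Now I push back and rock the end down.

```bash
python3 -m pendant '[[-0.002,0,0,0,0.3],[-0.004,0,0,0,0.3],[-0.005,0,0,0,0.3],[-0.005,0,0,0,0.3],[-0.005,0,0,0,0.3]]' | egrep 'force|eef';python3 d.py; python3 jaw.py
```

```text
eef_pos: [479.6, 18.4, 15.9]
force: [-5.6, 2.0, -2.4]
finger_force: 33.4
t 13.9667 pos [479.6  18.4  15.9] xang 2.905 F [-5.6  2.  -2.4] w 49.1
top 0.66 [289.7 136.8 326.  161.9] [32.9 17.9] jaw shift along -x 9.3
scene 0.65 [238.4 125.1 267.8 181.3] [55.8 27.4] jaw shift along -x -230.0
```

```bash
python3 -m pendant '[[0,0,0.001,0,0.3],[0,0,0.002,0,0.3],[0,0,0.003,0,0.3],[0,0,0.003,0,0.3]]' | egrep 'force|eef';python3 -m pendant '[[0,0,0.001,0,0.3],[0,0,0.002,0,0.3],[0,0,0.003,0,0.3],[0,0,0.003,0,0.3]]' | egrep 'force|eef'
```

```text
eef_pos: [479.0, 18.5, 12.9]
force: [-8.6, 2.1, 0.7]
finger_force: 33.8
eef_pos: [478.9, 18.5, 10.0]
force: [-8.9, 3.2, 0.9]
finger_force: 33.9
```

```bash
python3 -m pendant '[[0,0,0.001,0,0.3],[0,0,0.0015,0,0.3],[0,0,0.0015,0,0.3]]' | egrep 'force|eef';python3 -m pendant '[[0,0,0.001,0,0.3],[0,0,0.002,0,0.3],[0,0,0.002,0,0.3]]' | egrep 'force|eef'
```

```text
eef_pos: [478.9, 18.5, 8.5]
force: [-9.8, 3.0, 1.4]
finger_force: 33.9
eef_pos: [479.0, 18.5, 8.1]
force: [-12.9, 2.6, 30.4]
finger_force: 37.1
```

```bash
python3 -m pendant '[[0,0,-0.001,0,0.3],[0.002,0,-0.001,0,0.3],[0.004,0,-0.001,0,0.3],[0.005,0,-0.001,0,0.3],[0.005,0,-0.001,0,0.3]]' | egrep 'force|eef'; python3 d.py; python3 jaw.py
```

```text
eef_pos: [477.0, 19.3, 8.2]
force: [-3.9, 1.5, 7.2]
finger_force: 34.6
t 15.75 pos [477.   19.3   8.2] xang 2.9042 F [-3.9  1.5  7.2] w 49.3
top 0.87 [291.3 136.2 322.4 162.8] [34.6 18.3] jaw shift along -x 7.0
scene 0.93 [344.8 176.2 368.9 200.6] [26.9 14.5] jaw shift along -x 5.8
```

```bash
python3 -m pendant '[[0,0,0,0,0.1],[0,0,0,0,-0.1],[0,0,0,0,-0.4],[0,0,0,0,-0.7],[0,0,0,0,-0.7],[0,0,-0.02,0,-0.7],[0,0,-0.05,0,-0.7],[0,0,-0.09,0,-0.7]]' | egrep 'force|eef|width'; python3 -m pendant '[[0.0,0,-0.03,0,-0.7],[0,0,-0.06,0,-0.7],[0,0,-0.1,0,-0.7],[0,0,-0.13,0,-0.7],[0.01,-0.04,-0.13,0,-0.7],[0.01,-0.08,-0.13,0,-0.7],[0.01,-0.12,-0.13,0,-0.7],[0.01,-0.15,-0.13,0,-0.7]]' | egrep 'force|eef|width';python3 -m pendant '[[0.01,-0.04,0,0,-0.7],[0.01,-0.08,0,0,-0.7],[0.01,-0.12,0,0,-0.7],[0.01,-0.15,0,0,-0.7],[0.01,-0.15,0,0,-0.7]]' | egrep 'eef'; python3 jaw.py
python3 - <<'E'
from handfit import *
own={"top":[516.245,10.653,2.897],"scene":[518.705,11.668,2.889]}
G=lambda a:cv2.GaussianBlur(a.astype(np.float32),(0,0),1)
for n in own:
    f=eyes.grab_frame(n)
    for t in("oil_can","oil_stone"):
        r=models.trace(f,t)[0];print(n,t,round(r["confidence"],2),np.round(r["box"],1))
    cv2.imwrite(f"pics/end_{n}.png",f["image"][:,:,::-1]);reg=r["region"]
    ig=np.ones((400,640),np.float32)
    T=np.array(f["world_from_camera"])
    jw=render(f,[box(-112,-82,-33,33,18,40)],own[n]);ig[jw>0]=0
    o=RD.T@(np.array([*own[n][:2],0])-D);b=own[n][2]-2.893
    for tilt in(0,-.05,.05):
        c=lambda v:(np.abs(G(rend(f,[v[0],v[1],v[3],v[2]/100,tilt if tilt else v[4]/100]))-G(reg))*ig).sum()
        v0=np.array([0.,0,0,12,0]);q=minimize(c,v0,method="Nelder-Mead",options=dict(initial_simplex=np.vstack([v0]+[v0+5*e for e in np.eye(5)]),maxiter=300))
        print(tilt,"xy",np.round(q.x[:2]-o[:2],1),"yaw",round(q.x[2]/100-b,3),"z,tilt",np.round(q.x[3:],1),round(q.fun/reg.sum(),3))
E
```

```text
eef_pos: [476.8, 19.1, 97.5]
force: [1.3, 0.2, -0.3]
width: 72.4
finger_force: 0.0
eef_pos: [431.9, -126.7, 228.7]
force: [1.4, -0.2, 0.6]
width: 72.7
finger_force: 0.0
eef_pos: [386.0, -273.8, 228.7]
top 0.65 [290.5 141.  324.6 162.3] [33.2 17.8] jaw shift along -x 5.2
scene 0.7 [346.6 175.4 367.4 198.5] [27.9 14.7] jaw shift along -x 4.7
top oil_can 0.66 [192.9 234.2 230.7 267.1]
top oil_stone 0.76 [265.1 155.6 317.7 254.1]
0 xy [-0.3 -2. ] yaw -0.018 z,tilt [ 2.3 12.7] 0.02
-0.05 xy [ 1.9 -3.7] yaw 0.003 z,tilt [-12.4   1.1] 0.016
0.05 xy [ 1.  -3.6] yaw -0.007 z,tilt [-11.7   3.9] 0.015
scene oil_can 0.85 [238.2 130.4 267.9 182.3]
scene oil_stone 0.77 [271.7 176.1 356.6 209.6]
0 xy [-1.3  0.2] yaw 0.009 z,tilt [13.2  0.1] 0.971
-0.05 xy [ -4.1 -70.1] yaw 0.066 z,tilt [-60.9  82.5] 0.846
0.05 xy [-2.5  1.7] yaw -0.037 z,tilt [13.9  5.2] 0.969
```

```bash
cat > chk.py <<'E'
from handfit import *
own={"top":[516.245,10.653,2.897],"scene":[518.705,11.668,2.889]}
G=lambda a:cv2.GaussianBlur(a.astype(np.float32),(0,0),1)
for n in own:
    f=eyes.grab_frame(n);r=models.trace(f,"oil_stone")[0];reg=r["region"]
    o=RD.T@(np.array([*own[n][:2],0])-D);b=own[n][2]-2.893
    jw=cv2.dilate((render(f,[box(-115,-83,-33,33,12,40)],own[n])>0).astype(np.uint8),np.ones((3,3)));ig=1-jw.astype(np.float32)
    g=f["image"].astype(int);grey=((g.max(2)-g.min(2)<30)&(g.max(2)<150)).astype(float)
    print(n,round(r["confidence"],2),np.round(r["box"]),reg.sum(),"ign",jw.sum())
    for t in(0,.03,.055):
        c=lambda v:(np.abs(G(rend(f,[v[0]+o[0],v[1]+o[1],12+95*t,v[2]/100+b,-t]))-G(reg))*ig).sum()
        v0=np.zeros(3);q=minimize(c,v0,method="Nelder-Mead",options=dict(initial_simplex=np.vstack([v0]+[v0+4*e for e in np.eye(3)]),maxiter=200))
        print(t,np.round(q.x,1),round(q.fun/reg.sum(),4))
E
python3 chk.py
```

```text
top 0.71 [265. 156. 318. 254.] 3075 ign 850
0 [ 0.9 -0.9 -0.8] 0.0293
0.03 [ 0.7 -0.7 -0.2] 0.0316
0.055 [ 0.8 -0.3  0.3] 0.0335
scene 0.6 [270. 175. 356. 209.] 1142 ign 623
0 [-1.3 -1.3 -0. ] 0.9282
0.03 [-1.4  1.4  2.9] 0.9371
0.055 [-1.1  5.5  3.2] 0.948
```

```bash
python3 d.py; python3 -c "
from workcell import env
print(env.job_done())"
```

```text
t 18.4 pos [ 387.7 -267.4  228.1] xang 2.9052 F [-0.1 -0.4  0.2] w 72.6
the job is handed in; nothing more can be done
None
```

I handed the job in at 18.4 s. By my measurements the oil stone is seated flat in the dock, held between the spring jaw and the fixed stop, with the arm clear and the oil can still standing; the hand-in returned no verdict. The top camera puts the stone within about 1 mm of centre and level; the scene camera's check of the seated stone was unreliable.

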